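# Blank off the open evaporator port with the plate that fits its dowel pins

## Task

One port of the steel receiver head is still open, with two brass dowel pins standing on its seat. Find which of the three black plates in the blue tray drops over those pins, and leave that plate sitting flush on the seat with both pins through its holes; the two that do not fit must end up lying flat in the tray. Do not touch the tall glass column, and leave the jar, the beaker and the wrench where they are.

Things in the scene. Friction and masses are not known exactly. Their poses are not given: they have to be found in the camera images.
- head: fixed steel receiver head, block 130 x 290 x 50 mm, origin at centre of underside. Three ports on top in a row along its y, at y = -100, 0, +100 mm. Two of them (which two varies) are closed for good by grey bolted covers (116 mm along x, 68 along y, bolt heads up to 89 mm above the bench); the third is the open port
- seat (a point): centre of the open port's flat seat face (100 mm along its x, 56 along y, orange gasket below), 64 mm above the bench, z up. Two brass dowel pins, 8 mm diameter, 14 mm tall (top 4.5 mm tapered), stand on its x axis equally far either side of this point. Their spacing is 44, 56 or 68 mm: it varies and is not told; find it by trying plates or looking
- tray: low blue plastic tray fixed to the bench, 150 mm along x, 280 mm along y, walls 4 mm thick and 14 mm high, floor 4 mm thick; origin at the centre of its underside. The three plates start flat on its floor
- plate_a: loose black plate, 100 mm along its x, 56 along y, 8 thick, 0.16 kg; two 11 mm through holes on its x axis, 44 mm apart, symmetric about the origin (centre of underside, z up). Red grip fin on top centre: 26 mm along x, 12 along y, from 8 to 46 mm above the underside. Half a turn makes no difference. A wrong plate stops on the pin tips, up to 14 mm above the seat
- plate_b: loose black plate, 100 mm along its x, 56 along y, 8 thick, 0.16 kg; two 11 mm through holes on its x axis, 56 mm apart, symmetric about the origin (centre of underside, z up). Red grip fin on top centre: 26 mm along x, 12 along y, from 8 to 46 mm above the underside. Half a turn makes no difference. A wrong plate stops on the pin tips, up to 14 mm above the seat
- plate_c: loose black plate, 100 mm along its x, 56 along y, 8 thick, 0.16 kg; two 11 mm through holes on its x axis, 68 mm apart, symmetric about the origin (centre of underside, z up). Red grip fin on top centre: 26 mm along x, 12 along y, from 8 to 46 mm above the underside. Half a turn makes no difference. A wrong plate stops on the pin tips, up to 14 mm above the seat
- column: tall upright glass column fixed to the bench, dark foot of 80 mm diameter and 14 mm height, glass tube 36 mm (collars 44 mm) in diameter up to 374 mm; origin under its centre. Not to be touched
- jar: closed amber jar standing on the bench, 56 mm diameter, 60 mm tall, origin under its centre; stays where it is
- beaker: open glass beaker standing on the bench, 66 mm diameter, 90 mm tall, origin under its centre; stays where it is
- wrench: steel wrench about 170 mm long lying along its x axis on the bench, origin under the middle of it; stays where it is
Things that resemble listed ones, but are neither listed nor needed, are in the scene too. Leave any green look-alike of the plate_b alone. Leave any turquoise look-alike of the plate_c alone.

How it is judged:
By the outcome, as a careful person would: the job done as asked, in the order asked, and still so for the second after the job is handed in, with the robot touching nothing.
It also fails if it takes over 72 s, if anything falls off the work surface, if the arm or the gripper's body presses on something with over 40 N, if the wrist force passes 120 N, or if a joint passes its speed limit or range.

## Robot

A 6-joint arm with a two-finger parallel gripper is mounted at the origin on the work surface. World frame = base frame: x ahead of the robot, y to its left, z up, the work surface at z = 0. Lengths are in m, angles in rad, forces in N, time in s.
With the tool pointing down it reaches from about 0.35 to 0.975 m from the base axis. Payload 4.9 kg.
Tool frame: the origin (TCP) lies midway between the tips of the shut fingers; the grasp point (between the pads) lies 19 mm behind it; z points along the fingers, y is the line along which they close (so a half turn about z gives the same grasp; the last joint's range is limited). The gripper opens to 85 mm and grips with 20 to 120 N. Pads are 22 mm wide; open, the fingers measure 114 mm over their backs; the gripper's body (76 mm by 85 mm) begins 54 mm behind the grasp point. The pads swing forward as they close: fully open they stand 13 mm farther back than shut.
Start: joints at [-1.451, 0.053, 1.613, -0, 1.476, -0.119], TCP at [0.148, -0.607, 0.231] pointing down, gripper open.
Joint ranges: [-3.01, 3.01], [-1.01, 2.22], [0.06, 2.58], [-1.02, 4.17], [0.09, 2.62], [-3.14, 3.14]. Speed limits (rad/s): [2.57, 2.57, 3.14, 3.14, 3.14, 3.14].

## Interface

Orientations are given as a rotation vector (axis times angle).
In Python, from station import ctrl gives the robot as it stands.
- The arm moves only by the shell command python3 -m handwheel 'ROWS' [FORCE]. ROWS is JSON, a list of rows, each an object with "gripper": the gripper command: -1 is fully open, 1 is shut, values between are in proportion; "offset": the shift along the tool's x, y, z in mm, a list of three; "rotation": the turn, a rotation vector about the tool's x, y, z in rad, a list of three. A call has exactly 8 rows; each row is the pose to reach, as a shift and turn from the pose commanded when the call began, along the tool's axes at that moment; what a row does not reach only later rows make up. A row lasts 1/8 s, in which the tool goes at most 62.5 mm and 10.7 degrees, less where a joint would pass 70% of its speed; a pose out of reach is approached as far as the arm can. A call with a gripper value outside its range is refused whole. The fingers move at their own pace and stop on an object; FORCE is the grip in N (left out, the last holds). Time passes only in rows, so rows that repeat a pose let the fingers close, or fill a call up. It gives the time, the measured TCP pose, the force, the opening and the grip force at its end, in the units of the state.
- ctrl.get_obs(): the state, without advancing time (a new reading comes with each control period).
- ctrl.get_image(name): name is "side" or "top"; returns a dict with "image" (400x640x3 uint8, red, green, blue), "fovy" (degrees; the focal length in pixels is half the picture's height over the tangent of half this angle, whatever the lens; pixels are square), "cx", "cy" (the principal point, pixels), "xyz" and "attitude" of the camera in the world. Camera axes: x right, y up, looking along -z (the intrinsics and any distortion apply to the point x, -y, -z); pixel columns grow to the right and rows downward; lengths in m; the calibration is good to about 2 mm. A picture is of the moment at which its call begins. There is no depth.
- ctrl.finish_job(): hands the job in; it is judged then, once.
The state is a dict: "t": time; "q": joint angles; "dq": joint speeds; "effort": joint torques, N m; "tool_pos": TCP position; "tool_rot": TCP orientation; "contact_force": force on the tool from outside, world axes, zero at the start; "wrist_torque": the same for the moment, N m; "opening": finger opening in m; "grip_force": force on a finger pad.
Only numpy, scipy, OpenCV 4.12 (cv2) and the standard library are available. Lean on these libraries where they do the work, as an engineer would, in place of code of your own. Each camera call takes 0.05 s, during which the arm holds its last target. There are 200 camera calls.

## Working session

There is one attempt and no reset: what is moved stays moved. The work goes in short steps, Python scripts to look and compute and a shell command to move; the robot and the scene stay as the last step left them, time stands still between calls to the robot, and variables do not carry over. Pictures are saved under pics/ and viewed, at most 10 in all, crops included, and the job is handed in when it is done.

```bash
ls; mkdir -p pics; python3 - <<'E'
from station import ctrl
import cv2
print(ctrl.get_obs())
for n in("top","side"):
    d=ctrl.get_image(n); im=d.pop("image"); print(n,d)
    cv2.imwrite(f"pics/{n}0.png",im[:,:,::-1])
E
```

```text
pics
{'t': 0.0, 'q': array([-1.45101546e+00,  5.33280239e-02,  1.61429478e+00, -1.36762113e-05,
        1.47598449e+00, -1.18998029e-01]), 'dq': array([-0.00189705,  0.00070181, -0.00123   ,  0.0001135 ,  0.00117371,
       -0.00134196]), 'effort': array([ 5.34048650e-04, -3.93683302e+01, -3.70172238e+01, -9.22993377e-05,
        7.24524551e-03, -1.15920867e-05]), 'tool_pos': array([ 0.14774606, -0.60664846,  0.23008042]), 'tool_rot': array([-3.11722882e+00, -3.73944695e-01,  2.26081834e-05]), 'contact_force': array([-0.0914554 , -0.05998232, -0.29088797]), 'wrist_torque': array([-0.01070005,  0.00864952,  0.05572877]), 'grip_force': 0.0, 'opening': 0.08565946422742299}
top {'fovy': 54.04626244222898, 'cx': 314.26854919830726, 'cy': 202.90795153905157, 'xyz': array([ 0.46408594, -0.03226705,  1.0902429 ]), 'attitude': array([ 0.08926266, -0.08240032, -1.57106709])}
side {'fovy': 45.5090335798864, 'cx': 321.0558984387194, 'cy': 198.58904794138874, 'xyz': array([0.40821994, 0.90763113, 0.66474431]), 'attitude': array([ 0.12859164, -1.44139832, -2.61370791])}
```

View pics/top0.png

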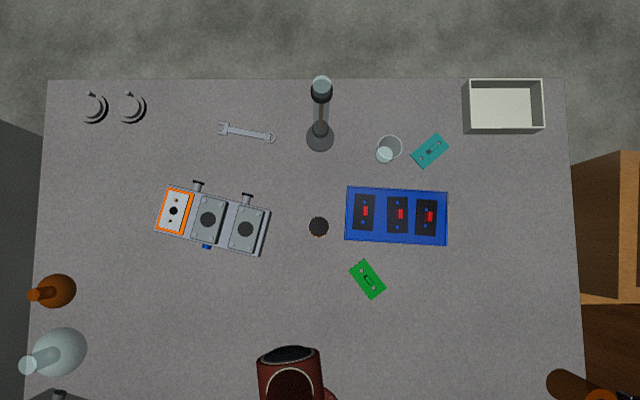

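View pics/side0.png

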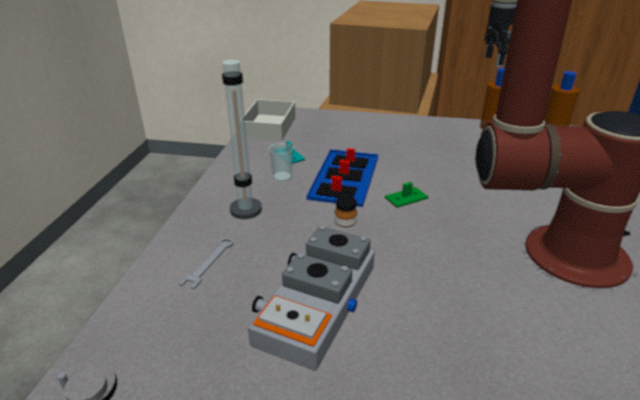

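The top view shows the head's open port at (173,210) with an orange gasket. The blue tray is at (396,215), with three black plates whose red fins are at (365,212), (400,214) and (429,217). The green look-alike is at (367,279), turquoise at (430,151), column at (320,130), jar at (319,227), beaker at (388,149) and wrench at (247,132). Next I'll enlarge the port and the tray and measure them.

```bash
cat > h.py <<'E'
import numpy as np, cv2
from scipy.spatial.transform import Rotation as R
from station import ctrl
def cam(n):
    d=ctrl.get_image(n); d["f"]=200/np.tan(np.radians(d["fovy"])/2); d["R"]=R.from_rotvec(d["attitude"]).as_matrix(); return d
def ray(d,u,v):
    return d["R"]@np.array([(u-d["cx"])/d["f"],-(v-d["cy"])/d["f"],-1])
def plane(d,u,v,z):
    r=ray(d,u,v); return d["xyz"]+r*(z-d["xyz"][2])/r[2]
def proj(d,p):
    c=d["R"].T@(np.array(p)-d["xyz"]); return d["cx"]-d["f"]*c[0]/c[2], d["cy"]+d["f"]*c[1]/c[2]
def blobs(m,amin=4):
    n,l,s,c=cv2.connectedComponentsWithStats(m.astype(np.uint8))
    return [(s[i,4],c[i],l==i) for i in range(1,n) if s[i,4]>=amin]
E
python3 - <<'E'
from h import *
d=cam("top"); im=d["image"]; s=cam("side")
a=cv2.resize(im[175:265,145:275],None,fx=6,fy=6,interpolation=cv2.INTER_CUBIC)[:,:780]
b=cv2.resize(im[180:250,338:455],None,fx=6,fy=6,interpolation=cv2.INTER_CUBIC)
cv2.imwrite("pics/crop1.png",b[:,:,::-1])
c=cv2.resize(im[180:240,150:200],None,fx=8,fy=8,interpolation=cv2.INTER_CUBIC)
e=cv2.resize(s["image"][285:365,245:345],None,fx=6,fy=6,interpolation=cv2.INTER_CUBIC)[:480]
e=cv2.resize(s["image"][290:350,250:340],None,fx=4,fy=8,interpolation=cv2.INTER_CUBIC)
cv2.imwrite("pics/crop2.png",np.hstack([c,e])[:,:,::-1])
hsv=cv2.cvtColor(im,cv2.COLOR_RGB2HSV)
red=((hsv[...,0]<8)|(hsv[...,0]>172))&(hsv[...,1]>180)&(hsv[...,2]>120)
for a_,c_,_ in blobs(red,10): print("red",a_,c_.round(1),plane(d,*c_,0.048).round(4))
org=(hsv[...,0]>8)&(hsv[...,0]<20)&(hsv[...,1]>180)&(hsv[...,2]>150)
for a_,c_,m in blobs(org,20):
    r=cv2.minAreaRect(np.argwhere(m)[:,::-1].astype(np.float32)); print("org",a_,r,plane(d,*r[0],0.062).round(4))
blu=(hsv[...,0]>105)&(hsv[...,0]<130)&(hsv[...,1]>150)
for a_,c_,m in blobs(blu,3):
    print("blue",a_,c_.round(1),plane(d,*c_,0.008).round(4))
    if a_>300:
        r=cv2.minAreaRect(np.argwhere(m)[:,::-1].astype(np.float32)); print(r,[plane(d,*p,0.014).round(4) for p in cv2.boxPoints(r)])
E
```

```text
red 36 [365.3 210.7] [ 0.5572 -0.1638  0.048 ]
red 37 [400.4 212.9] [ 0.5511 -0.2573  0.048 ]
red 41 [429.7 216. ] [ 0.5428 -0.3348  0.048 ]
org 313 ((174.46224975585938, 210.63206481933594), (27.60947036743164, 43.54329299926758), 15.945395469665527) [0.5572 0.3408 0.062 ]
blue 3228 [396.6 216.4] [ 0.5448 -0.2551  0.008 ]
((396.39617919921875, 215.4634246826172), (102.59962463378906, 53.81034851074219), 3.468229293823242) [array([ 0.4822, -0.1075,  0.014 ]), array([ 0.6305, -0.118 ,  0.014 ]), array([ 0.6125, -0.401 ,  0.014 ]), array([ 0.4648, -0.3863,  0.014 ])]
blue 9 [364.1 201.7] [ 0.586 -0.166  0.008]
blue 11 [397.1 202.4] [ 0.5838 -0.2574  0.008 ]
blue 13 [425.8 209.5] [ 0.5639 -0.3364  0.008 ]
blue 13 [362.6 221.6] [ 0.5306 -0.161   0.008 ]
blue 12 [425.1 225.2] [ 0.5204 -0.3329  0.008 ]
blue 10 [397.  226.8] [ 0.5161 -0.2555  0.008 ]
blue 30 [206.  246.1] [0.464  0.2699 0.008 ]
blue 3 [619.3 398. ] [ 0.066  -0.8273  0.008 ]
```

View pics/crop1.png

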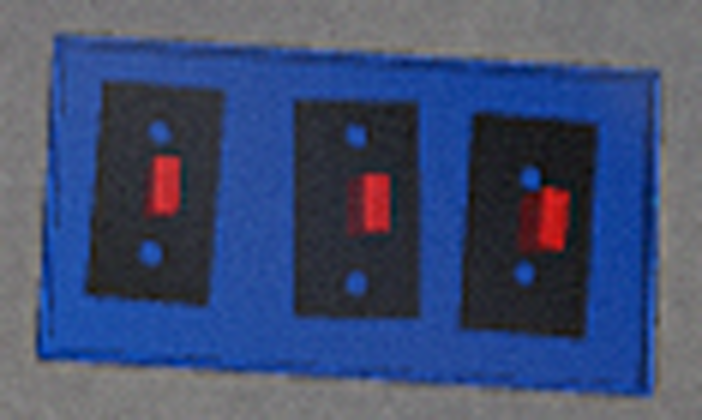

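View pics/crop2.png

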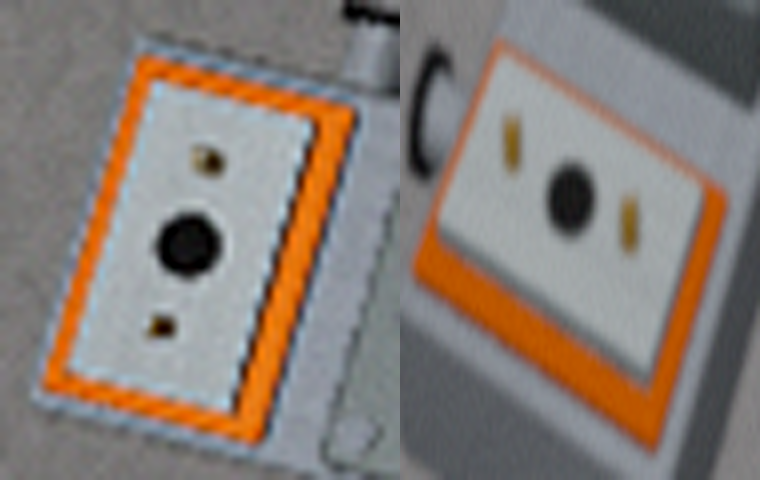

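Left crop: the plate hole pairs are about 20, 24 and 16 px apart. By the cast points that is 55.6, 67.7 and 43.6 mm for the left, middle and right plates, so they are plate_b, plate_c and plate_a in that order. Right crop: the open seat has brass pins near top-view px (176,200) and (170,221), about 21.5 px apart. That is roughly 56 mm, which points to plate_b (left plate, fin at (365,211)). I'll check the pins in both views.

```bash
cat >> h.py <<'E'
def tri(d,p,s,q):
    A=[];b=[]
    for c,(u,v) in((d,p),(s,q)):
        r=ray(c,u,v); r/=np.linalg.norm(r); P=np.eye(3)-np.outer(r,r); A.append(P); b.append(P@c["xyz"])
    return np.linalg.lstsq(np.vstack(A),np.hstack(b),rcond=None)[0]
def goto(p,yaw_y):
    """tool-frame offset (mm) and z-turn so that tool y points at world angle yaw_y (deg, mod 180), tool down"""
    o=ctrl.get_obs(); M=R.from_rotvec(o["tool_rot"]).as_matrix()
    cur=np.degrees(np.arctan2(M[1,1],M[0,1])); dw=(yaw_y-cur+90)%180-90
    return (M.T@(np.array(p)-o["tool_pos"])*1000).round(1), round(-np.radians(dw),3), o["tool_pos"].round(4), round(cur,1)
E
python3 - <<'E'
from h import *
d=cam("top"); s=cam("side")
def hs(c): return cv2.cvtColor(c["image"],cv2.COLOR_RGB2HSV).astype(int)
def sub(c,x0,y0,x1,y1):
    m=np.zeros((400,640),bool); m[y0:y1,x0:x1]=1; return m
H=hs(d);S=hs(s)
br=(H[...,1]>80)&(H[...,0]>8)&(H[...,0]<35)&sub(d,165,195,182,226)
dk=(H[...,2]<60)&(H[...,1]<200)&sub(d,167,203,180,217)
bs=(S[...,1]>80)&(S[...,0]>8)&(S[...,0]<35)&sub(s,268,298,322,325)
ds=(S[...,2]<70)&sub(s,282,306,304,325)
for n,m,c in(("br",br,d),("dk",dk,d),("brS",bs,s),("dkS",ds,s)):
    for a,cc,_ in blobs(m,3): print(n,a,cc.round(2),plane(c,*cc,0.064).round(4),plane(c,*cc,0.071).round(4))
wt=(H[...,1]<60)&(H[...,2]>140)&sub(d,155,185,192,238)
b=max(blobs(wt),key=lambda b:b[0]); r=cv2.minAreaRect(np.argwhere(b[2])[:,::-1].astype(np.float32)); print(r, plane(d,*r[0],.064))
P=[plane(d,*p,.064) for p in cv2.boxPoints(r)]; print([np.linalg.norm(P[i]-P[i-1]).round(4) for i in range(4)])
# column foot, jar
for n,p in(("column",(320,137)),("jar",(319,227))): print(n,plane(d,*p,.014).round(3))
print(goto((.5583,-.1635,.20),84.8))
E
```

```text
br 11 [165.36 197.45] [0.592  0.3654 0.064 ] [0.5912 0.3627 0.071 ]
br 5 [176. 200.] [0.5852 0.337  0.064 ] [0.5844 0.3345 0.071 ]
br 3 [173. 208.] [0.564  0.3442 0.064 ] [0.5633 0.3416 0.071 ]
br 4 [169.5 220.5] [0.5311 0.3521 0.064 ] [0.5306 0.3495 0.071 ]
br 3 [181. 224.] [0.5218 0.3216 0.064 ] [0.5214 0.3192 0.071 ]
dk 37 [173.19 209.89] [0.559  0.3435 0.064 ] [0.5584 0.3409 0.071 ]
brS 10 [269.6 301. ] [0.6058 0.3189 0.064 ] [0.6035 0.3257 0.071 ]
brS 20 [277.5 307.5] [0.5881 0.3318 0.064 ] [0.586  0.3385 0.071 ]
brS 18 [307.  317.5] [0.5331 0.3456 0.064 ] [0.5316 0.3522 0.071 ]
brS 4 [268.75 323.75] [0.5931 0.3705 0.064 ] [0.5909 0.3768 0.071 ]
dkS 69 [292.2  314.54] [0.5593 0.3434 0.064 ] [0.5575 0.35   0.071 ]
((173.24203491210938, 210.27706909179688), (20.823875427246094, 38.431053161621094), 16.389541625976562) [0.55798794 0.34329084 0.064     ]
[np.float64(0.0552), np.float64(0.1006), np.float64(0.0558), np.float64(0.1004)]
column [ 0.769 -0.044  0.014]
jar [ 0.516 -0.041  0.014]
(array([ 503.8, -333.8,   31.1]), np.float64(0.33), array([ 0.1478, -0.607 ,  0.2309]), np.float64(-76.3))
```

Both views put the seat centre at (0.559, 0.3435), yaw about -16°. The seat measures 100 x 55.5 mm and the pin spacing is about 56 mm, so plate_b fits. First move: go above the left plate.

```bash
python3 -m handwheel '[{"gripper":-0.1,"offset":[50,-33,0],"rotation":[0,0,0.05]},{"gripper":-0.1,"offset":[100,-66,0],"rotation":[0,0,0.1]},{"gripper":-0.1,"offset":[150,-99,0],"rotation":[0,0,0.2]},{"gripper":-0.1,"offset":[200,-132,0],"rotation":[0,0,0.25]},{"gripper":-0.1,"offset":[250,-166,0],"rotation":[0,0,0.33]},{"gripper":-0.1,"offset":[300,-200,0],"rotation":[0,0,0.33]},{"gripper":-0.1,"offset":[350,-233,0],"rotation":[0,0,0.33]},{"gripper":-0.1,"offset":[400,-266,0],"rotation":[0,0,0.33]}]' 60
python3 -c "
from h import *
print(goto((.5583,-.1635,.12),84.8))"
```

```text
t: 1.3
tool_pos: [0.4747, -0.2525, 0.2316]
tool_rot: [3.138, -0.143, 0.001]
contact_force: [0.2, 0.0, -0.4]
opening: 0.0467
grip_force: 0.0
(array([ 75.1, -96.3, 111.6]), np.float64(-0.0), array([ 0.4747, -0.2525,  0.2316]), np.float64(-95.2))
```

```bash
python3 -m handwheel '[{"gripper":-0.1,"offset":[20,-25,20],"rotation":[0,0,0]},{"gripper":-0.1,"offset":[40,-50,45],"rotation":[0,0,0]},{"gripper":-0.1,"offset":[60,-75,75],"rotation":[0,0,0]},{"gripper":-0.1,"offset":[75,-96,111],"rotation":[0,0,0]},{"gripper":-0.1,"offset":[75,-96,125],"rotation":[0,0,0]},{"gripper":-0.1,"offset":[75,-96,140],"rotation":[0,0,0]},{"gripper":-0.1,"offset":[75,-96,140],"rotation":[0,0,0]},{"gripper":-0.1,"offset":[75,-96,140],"rotation":[0,0,0]}]'
python3 - <<'E'
from h import *
print(goto((.5583,-.1635,.017),84.8))
s=cam("side"); e=cv2.resize(s["image"][90:210,280:400],None,fx=5,fy=5,interpolation=cv2.INTER_CUBIC)
cv2.imwrite("pics/grasp.png",e[:,:,::-1])
E
```

```text
t: 2.3
tool_pos: [0.5575, -0.1664, 0.0926]
tool_rot: [3.137, -0.145, 0.003]
contact_force: [1.3, 0.4, -0.5]
opening: 0.0468
grip_force: 0.0
(array([ 0.4, -3. , 75.6]), np.float64(-0.002), array([ 0.5575, -0.1664,  0.0926]), np.float64(-95.3))
```

View pics/grasp.png

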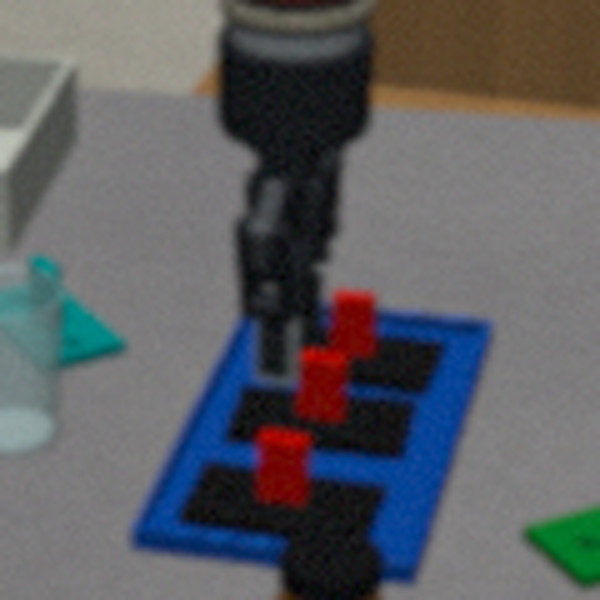

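The gripper hangs over the nearest plate, with the fingertip at about side px (337,166) and the near fin top at about (337,176). I'll check the projections before descending.

```bash
python3 - <<'E'
from h import *
s=cam("side"); d=cam("top")
print("tcp",proj(s,ctrl.get_obs()["tool_pos"]),"fin top",proj(s,(.5583,-.1635,.05)))
def red(c):
    h=cv2.cvtColor(c["image"],cv2.COLOR_RGB2HSV).astype(int)
    return [(a,np.round(q,1),m) for a,q,m in blobs(((h[...,0]<8)|(h[...,0]>172))&(h[...,1]>180)&(h[...,2]>100),30) if 300<q[0]<450 and q[1]<230]
for a,q,m in red(s):
    y,x=np.where(m); t=y.min(); print(a,q,"x",x.min(),x.max(),"y",t,y.max(), "centre at z=.031:",plane(s,*q,.031).round(4))
E
```

```text
tcp (np.float64(337.4104077576934), np.float64(161.85628345484187)) fin top (np.float64(336.6997650115177), np.float64(176.80178998403406))
189 [346.7 161. ] x 340 353 y 149 173 centre at z=.031: [ 0.5484 -0.2915  0.031 ]
122 [336.2 182.2] x 331 341 y 176 189 centre at z=.031: [ 0.56   -0.1679  0.031 ]
```

```bash
python3 -m handwheel '[{"gripper":-0.1,"offset":[1,-3,25],"rotation":[0,0,0]},{"gripper":-0.1,"offset":[1,-3,50],"rotation":[0,0,0]},{"gripper":-0.1,"offset":[1,-3,70],"rotation":[0,0,0]},{"gripper":-0.1,"offset":[1,-3,75],"rotation":[0,0,0]},{"gripper":-0.1,"offset":[1,-3,75],"rotation":[0,0,0]},{"gripper":1,"offset":[1,-3,75],"rotation":[0,0,0]},{"gripper":1,"offset":[1,-3,75],"rotation":[0,0,0]},{"gripper":1,"offset":[1,-3,75],"rotation":[0,0,0]}]' 60
```

```text
t: 3.45
tool_pos: [0.5591, -0.1629, 0.0175]
tool_rot: [3.138, -0.143, 0.003]
contact_force: [-0.2, 0.3, 2.6]
opening: 0.0111
grip_force: 59.1
```

```bash
python3 -m handwheel '[{"gripper":1,"offset":[0,0,-10],"rotation":[0,0,0]},{"gripper":1,"offset":[0,0,-40],"rotation":[0,0,0]},{"gripper":1,"offset":[0,0,-80],"rotation":[0,0,0]},{"gripper":1,"offset":[0,0,-120],"rotation":[0,0,0]},{"gripper":1,"offset":[0,0,-160],"rotation":[0,0,0]},{"gripper":1,"offset":[0,0,-183],"rotation":[0,0,0]},{"gripper":1,"offset":[0,0,-183],"rotation":[0,0,0]},{"gripper":1,"offset":[0,0,-183],"rotation":[0,0,0]}]' 60
python3 - <<'E'
from h import *
print(goto((.559,.3435,.20),74.2), ctrl.get_obs()["q"].round(2))
E
```

```text
t: 4.45
tool_pos: [0.5574, -0.1622, 0.1977]
tool_rot: [-3.137, 0.143, 0.004]
contact_force: [0.1, 0.9, -2.5]
opening: 0.0112
grip_force: 58.5
(array([ -44.5, -503.7,   -1.8]), np.float64(0.185), array([ 0.5574, -0.1622,  0.1977]), np.float64(-95.2)) [-0.41 -0.03  1.75 -0.    1.42  1.25]
```

```bash
python3 -m handwheel '[{"gripper":1,"offset":[-3,-30,0],"rotation":[0,0,0]},{"gripper":1,"offset":[-8,-85,0],"rotation":[0,0,0]},{"gripper":1,"offset":[-13,-145,0],"rotation":[0,0,0]},{"gripper":1,"offset":[-18,-205,0],"rotation":[0,0,0.05]},{"gripper":1,"offset":[-23,-265,0],"rotation":[0,0,0.1]},{"gripper":1,"offset":[-28,-325,0],"rotation":[0,0,0.15]},{"gripper":1,"offset":[-34,-385,0],"rotation":[0,0,0.185]},{"gripper":1,"offset":[-40,-440,0],"rotation":[0,0,0.185]}]' 60
python3 - <<'E'
from h import *
print(goto((.559,.3435,.15),74.2))
E
```

```text
t: 5.45
tool_pos: [0.557, 0.281, 0.1966]
tool_rot: [3.11, -0.432, -0.005]
contact_force: [0.6, -0.3, -0.9]
opening: 0.0113
grip_force: 58.7
(array([-15. , -60.8,  46.5]), np.float64(-0.0), array([0.557 , 0.281 , 0.1966]), np.float64(-105.8))
```

```bash
python3 -m handwheel '[{"gripper":1,"offset":[-8,-30,10],"rotation":[0,0,0]},{"gripper":1,"offset":[-15,-61,25],"rotation":[0,0,0]},{"gripper":1,"offset":[-15,-61,50],"rotation":[0,0,0]},{"gripper":1,"offset":[-15,-61,70],"rotation":[0,0,0]},{"gripper":1,"offset":[-15,-61,80],"rotation":[0,0,0]},{"gripper":1,"offset":[-15,-61,80],"rotation":[0,0,0]},{"gripper":1,"offset":[-15,-61,80],"rotation":[0,0,0]},{"gripper":1,"offset":[-15,-61,80],"rotation":[0,0,0]}]' 60
python3 - <<'E'
from h import *
d=cam("top"); s=cam("side")
o=ctrl.get_obs(); print(o["tool_pos"].round(4),goto((.559,.3435,.115),74.2))
M=R.from_rotvec(o["tool_rot"]).as_matrix(); print(M.round(3))
a=cv2.resize(d["image"][170:245,130:205],None,fx=5.3,fy=5.3,interpolation=cv2.INTER_CUBIC)[:397,:397]
b=cv2.resize(s["image"][250:350,245:345],None,fx=3.97,fy=3.97,interpolation=cv2.INTER_CUBIC)[:397,:397]
cv2.imwrite("pics/above.png",np.hstack([a,b])[:,:,::-1])
# expected holes (z top = tcp-.005) in side view
for c,n in((d,"top"),(s,"side")):
    for k in(-.028,.028):
        p=o["tool_pos"]+M[:,0]*k+M[:,2]*.005; print(n,k,np.round(proj(c,p),1))
E
```

```text
t: 6.45
tool_pos: [0.5615, 0.3422, 0.1208]
tool_rot: [-3.11, 0.433, -0.003]
contact_force: [0.1, -0.1, -1.3]
opening: 0.0113
grip_force: 58.9
[0.5612 0.3422 0.1204] (array([-2.5, -0.6,  5.4]), np.float64(-0.001), array([0.5612, 0.3422, 0.1204]), np.float64(-105.8))
[[ 0.962 -0.273  0.002]
 [-0.273 -0.962  0.001]
 [ 0.001 -0.001 -1.   ]]
top -0.028 [162.8 217.9]
top 0.028 [169.7 196.4]
side -0.028 [305.2 296.8]
side 0.028 [275.5 286.4]
```

View pics/above.png

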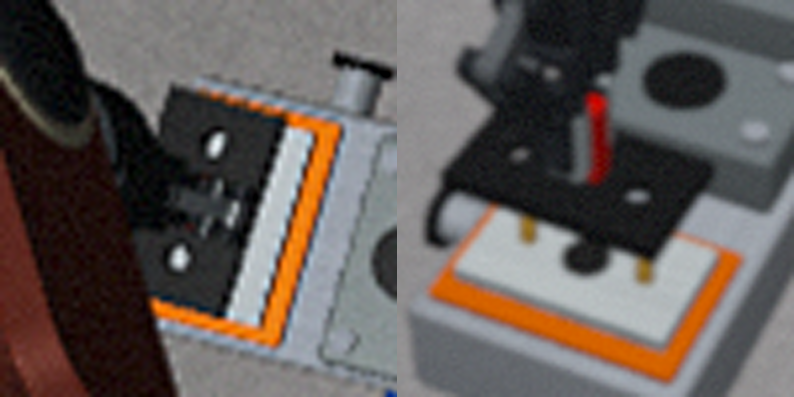

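The plate is held level over the seat, with its holes at about top px (170.6,196.6) and (163.4,218.3) and both brass pins visible below in the side view. I'll measure the hole centres against the pins.

```bash
python3 - <<'E'
from h import *
d=cam("top"); s=cam("side"); o=ctrl.get_obs(); z=o["tool_pos"][2]-.013+.004
def cen(c,pts,r,thr):
    g=cv2.cvtColor(c["image"],cv2.COLOR_RGB2GRAY).astype(float); out=[]
    for u,v in pts:
        y,x=np.mgrid[v-r:v+r+1,u-r:u+r+1]; w=np.clip(g[v-r:v+r+1,u-r:u+r+1]-thr,0,None); out.append(((w*x).sum()/w.sum(),(w*y).sum()/w.sum()))
    return out
for c,pts,r,n in((d,[(171,197),(163,218)],4,"top"),(s,[(276,289),(305,299)],3,"side")):
    q=cen(c,pts,r,75); P=[plane(c,*p,z) for p in q]; v=P[0]-P[1]
    print(n,np.round(q,1),np.round(P,4),"mid",((P[0]+P[1])/2).round(4),"len",np.linalg.norm(v).round(4),"ang",np.degrees(np.arctan2(v[1],v[0])).round(1))
# pins, weighted brass in side view, before-occlusion values: mid at z=.071
S=cv2.cvtColor(s["image"],cv2.COLOR_RGB2HSV).astype(int)
br=(S[...,1]>80)&(S[...,0]>8)&(S[...,0]<35)
for a,q,m in blobs(br,4):
    if 270<q[0]<320 and 295<q[1]<330: y,x=np.where(m); print("pin side",a,q.round(1),"rows",y.min(),y.max())
print(o["tool_pos"].round(4))
E
```

```text
top [[170.4 197.3]
 [163.4 218.5]] [[0.5867 0.3344 0.1109]
 [0.5332 0.3499 0.1109]] mid [0.5599 0.3422 0.1109] len 0.0557 ang -16.2
side [[275.5 289. ]
 [305.4 299.2]] [[0.5881 0.3359 0.1109]
 [0.534  0.3507 0.1109]] mid [0.561  0.3433 0.1109] len 0.0561 ang -15.3
pin side 585 [292.5 329.4] rows 300 345
pin side 25 [277.6 306.9] rows 304 310
pin side 20 [307.  317.2] rows 314 320
[0.561  0.3422 0.1199]
```

```bash
python3 -m handwheel '[{"gripper":1,"offset":[-1.7,0,5],"rotation":[0,0,0]},{"gripper":1,"offset":[-1.7,0,12],"rotation":[0,0,0]},{"gripper":1,"offset":[-1.7,0,19],"rotation":[0,0,0]},{"gripper":1,"offset":[-1.7,0,25],"rotation":[0,0,0]},{"gripper":1,"offset":[-1.7,0,28],"rotation":[0,0,0]},{"gripper":1,"offset":[-1.7,0,30],"rotation":[0,0,0]},{"gripper":1,"offset":[-1.7,0,30],"rotation":[0,0,0]},{"gripper":1,"offset":[-1.7,0,30],"rotation":[0,0,0]}]' 60
python3 - <<'E'
from h import *
print(goto((.5594,.3428,.077),74.2),ctrl.get_obs()["contact_force"])
E
```

```text
t: 7.65
tool_pos: [0.5593, 0.3426, 0.0896]
tool_rot: [-3.111, 0.432, -0.001]
contact_force: [-0.4, -0.0, -0.8]
opening: 0.0112
grip_force: 58.9
(array([ 0.1, -0.2, 12.6]), np.float64(-0.0), array([0.5593, 0.3426, 0.0896]), np.float64(-105.8)) [-0.42622229 -0.00343093 -0.79827321]
```

```bash
python3 -m handwheel '[{"gripper":1,"offset":[0,0,1],"rotation":[0,0,0]},{"gripper":1,"offset":[0,0,2],"rotation":[0,0,0]},{"gripper":1,"offset":[0,0,3],"rotation":[0,0,0]},{"gripper":1,"offset":[0,0,4],"rotation":[0,0,0]},{"gripper":1,"offset":[0,0,5],"rotation":[0,0,0]},{"gripper":1,"offset":[0,0,5],"rotation":[0,0,0]},{"gripper":1,"offset":[0,0,5],"rotation":[0,0,0]},{"gripper":1,"offset":[0,0,5],"rotation":[0,0,0]}]' 60
```

```text
t: 8.65
tool_pos: [0.5591, 0.3426, 0.0844]
tool_rot: [-3.112, 0.433, -0.0]
contact_force: [1.0, -0.1, -2.0]
opening: 0.0112
grip_force: 58.9
```

No contact at 6 mm below the pin tips, so the holes are over the pins. Continuing down.

```bash
python3 -m handwheel '[{"gripper":1,"offset":[0,0,1],"rotation":[0,0,0]},{"gripper":1,"offset":[0,0,2],"rotation":[0,0,0]},{"gripper":1,"offset":[0,0,3],"rotation":[0,0,0]},{"gripper":1,"offset":[0,0,4],"rotation":[0,0,0]},{"gripper":1,"offset":[0,0,5],"rotation":[0,0,0]},{"gripper":1,"offset":[0,0,6],"rotation":[0,0,0]},{"gripper":1,"offset":[0,0,7],"rotation":[0,0,0]},{"gripper":1,"offset":[0,0,7],"rotation":[0,0,0]}]' 60
```

```text
t: 9.65
tool_pos: [0.5592, 0.3426, 0.0775]
tool_rot: [-3.112, 0.432, -0.0]
contact_force: [-0.6, -0.2, -0.6]
opening: 0.0115
grip_force: 59.1
```

```bash
python3 -m handwheel '[{"gripper":1,"offset":[0,0,1],"rotation":[0,0,0]},{"gripper":1,"offset":[0,0,1],"rotation":[0,0,0]},{"gripper":1,"offset":[0,0,1],"rotation":[0,0,0]},{"gripper":0.3,"offset":[0,0,1],"rotation":[0,0,0]},{"gripper":0.3,"offset":[0,0,1],"rotation":[0,0,0]},{"gripper":0.3,"offset":[0,0,1],"rotation":[0,0,0]},{"gripper":0.3,"offset":[0,0,0],"rotation":[0,0,0]},{"gripper":0.3,"offset":[0,0,0],"rotation":[0,0,0]}]' 60
```

```text
t: 10.65
tool_pos: [0.5592, 0.3426, 0.0774]
tool_rot: [-3.112, 0.433, -0.0]
contact_force: [-1.1, 0.6, 1.3]
opening: 0.03
grip_force: 0.0
```

```bash
python3 -m handwheel '[{"gripper":0.3,"offset":[0,0,-10],"rotation":[0,0,0]},{"gripper":0.3,"offset":[0,0,-30],"rotation":[0,0,0]},{"gripper":0.3,"offset":[0,0,-60],"rotation":[0,0,0]},{"gripper":0.3,"offset":[0,0,-100],"rotation":[0,0,0]},{"gripper":0.3,"offset":[-20,0,-130],"rotation":[0,0,0]},{"gripper":0.3,"offset":[-60,10,-150],"rotation":[0,0,0]},{"gripper":0.3,"offset":[-100,20,-160],"rotation":[0,0,0]},{"gripper":0.3,"offset":[-130,30,-160],"rotation":[0,0,0]}]' 60
python3 - <<'E'
from h import *
d=cam("top"); s=cam("side")
a=cv2.resize(d["image"][170:245,130:205],None,fx=5.3,fy=5.3,interpolation=cv2.INTER_CUBIC)[:397,:397]
b=cv2.resize(s["image"][260:360,245:345],None,fx=3.97,fy=3.97,interpolation=cv2.INTER_CUBIC)[:397,:397]
cv2.imwrite("pics/placed.png",np.hstack([a,b])[:,:,::-1])
E
```

```text
t: 11.65
tool_pos: [0.4252, 0.3498, 0.241]
tool_rot: [-3.108, 0.431, -0.006]
contact_force: [0.2, 0.2, 0.9]
opening: 0.0298
grip_force: 0.0
```

View pics/placed.png

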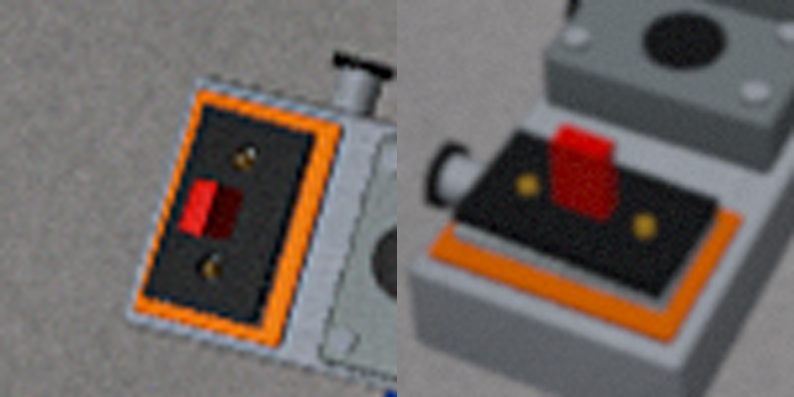

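The picture shows plate_b covering the seat squarely, with both brass pin tips standing through its holes at crop (245,157)/(210,265) in the top view and (527,185)/(645,227) in the side view. I'll do one numeric check of the height and the tray, then hand in.

```bash
python3 - <<'E'
from h import *
d=cam("top"); s=cam("side")
def red(c,v):
    h=cv2.cvtColor(c["image"],cv2.COLOR_RGB2HSV).astype(int)
    return [(a,q.round(1),m) for a,q,m in blobs(((h[...,0]<8)|(h[...,0]>172))&(h[...,1]>180)&(h[...,2]>v),15)]
for a,q,_ in red(d,120):
    if q[1]<240: print("top",a,q,"z.110",plane(d,*q,.110).round(4),"z.050",plane(d,*q,.05).round(4))
for a,q,m in red(s,195):
    y,x=np.where(m); print("side bright",a,q,"z.110",plane(s,*q,.110).round(4))
    for b,p,_ in red(d,120):
        if p[0]<200 and 260<q[0]<320 and q[1]>250: print("fin top 3D",tri(d,p,s,q).round(4))
print(ctrl.get_obs()["t"])
E
```

```text
top 47 [167.  208.6] z.110 [0.558  0.3423 0.11  ] z.050 [0.5638 0.3653 0.05  ]
top 37 [400.4 212.9] z.110 [ 0.546  -0.2438  0.11  ] z.050 [ 0.551  -0.2568  0.05  ]
top 41 [429.7 216. ] z.110 [ 0.538  -0.3169  0.11  ] z.050 [ 0.5426 -0.3343  0.05  ]
11.85
```

The fin top cast at the flush height (0.110 m) gives (0.558, 0.342), which matches the seat. The other two plates' fins are at the same pixels as before.

```bash
python3 -c "
from station import ctrl
print(ctrl.finish_job())"
```

```text
the job is handed in; nothing more can be done
None
```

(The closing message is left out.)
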